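# Pack a kiln shelf around its props

### The arm

A 6-joint arm with a two-finger parallel gripper is mounted at the origin on the work surface. World frame = base frame: x ahead of the robot, y to its left, z up, the work surface at z = 0. Lengths are in m, angles in rad, forces in N, time in s.
With the tool pointing down it reaches from about 0.35 to 0.975 m from the base axis. Payload 4.9 kg.
Tool frame: the origin (TCP) lies on the front face of the gripper's body, between the roots of the fingers; the fingertips stand 73 mm ahead of it and the grasp point (between the pads) lies 54 mm ahead of it; z points along the fingers, y is the line along which they close (so a half turn about z gives the same grasp; the last joint's range is limited). The gripper opens to 85 mm and grips with 20 to 120 N. Pads are 22 mm wide; open, the fingers measure 114 mm over their backs; the gripper's body (76 mm by 85 mm) begins 54 mm behind the grasp point. The pads swing forward as they close: fully open they stand 13 mm farther back than shut.
Start: joints at [-1.271, 0.053, 1.613, -0, 1.476, -0.119], TCP at [0.254, -0.571, 0.304] pointing down, gripper open.
Joint ranges: [-3.01, 3.01], [-1.01, 2.22], [0.06, 2.58], [-1.02, 4.17], [0.09, 2.62], [-3.14, 3.14]. Speed limits (rad/s): [2.57, 2.57, 3.14, 3.14, 3.14, 3.14].

### API

Orientations are given as a rotation vector (axis times angle).
In Python, from plant import arm gives the robot as it stands.
- The arm moves only by the shell command python3 -m pendant 'ROWS'. ROWS is JSON, a list that holds one entry, the list of rows, each a list of 7 numbers: the shift along the tool's x, y, z as a fraction of full scale, then the turn, a rotation vector about the tool's x, y, z as a fraction of full scale, then the closure, from -1 (fully open) to 1 (shut). A call has 1 to 20 rows; each row shifts and turns the commanded pose from where the row before left it, along the tool's axes as they then stand; what a row does not reach is not made up. Full scale, the value 1, is 10 cm for a shift and 360 degrees for a turn. A row lasts 1/12 s, in which the tool goes at most 41.7 mm and 7.16 degrees, less where a joint would pass 70% of its speed; a pose out of reach is approached as far as the arm can. A call with a number of a shift or a turn outside -1 to 1 is refused whole. A call with a gripper value outside its range is refused whole. The fingers move at their own pace and stop on an object; the grip force is fixed at half the most. Time passes only in rows, so rows that do not move let the fingers close. It gives the time, the measured TCP pose, the force, the opening and the grip force at its end, in the units of the state.
- arm.sense(): the state, without advancing time (a new reading comes with each control period).
- arm.get_image(name): name is "scene" or "top" or "wrist"; returns a dict with "pixels" (480x640x3 uint8, red, green, blue), "mtx" (3x3 intrinsics, pixels), "world_from_camera" (4x4, takes a point from camera to world coordinates); the wrist camera has in their place "mount" (4x4, takes a point from camera to tool coordinates, whose origin is the TCP and whose axes are the flange's). Camera axes: x right, y down, z forward; pixel columns grow to the right and rows downward; lengths in m; the calibration is good to about 2 mm. The wrist camera is an equidistant fisheye: a pixel r from the principal point sees the ray r / f radians off the axis. A picture is of the moment at which its call begins: read the wrist's pose just before it. There is no depth.
- arm.sign_off(): hands the job in; it is judged then, once.
Trained networks look in the newest picture that a camera, given by its name, has taken for a name from the list of things; names that differ only in an ending like _2 or _b are one class to them, and where a whole thing is asked for, a point or a joint stands for the part that bears it (a point fixed in the world has none). Each returns a list of dicts, best first, with "score" (0 to 1); they miss things now and then, are a little off and sometimes report something else, mostly with a low value. They report only what shows in the picture. A call takes as long as a camera call.
- arm.spot_in(camera, thing): "rect" ([centre column, centre row, width, height] in pixels, round what is visible of it).
- arm.outline_of(camera, thing): "mask" (480x640 bool, what is visible of it) and "rect" ([centre column, centre row, width, height] in pixels, round what is visible of it).
- arm.spot_point(camera, thing): "pixel" ([column, row] in pixels: a listed point, or the origin of a listed thing).
The state is a dict: "t": time; "joint_positions": joint angles; "joint_velocities": joint speeds; "joint_efforts": joint torques, N m; "position": TCP position; "tcp_rot": TCP orientation; "contact_force": force on the tool from outside, world axes, zero at the start; "wrist_torque": the same for the moment, N m; "grip_width": finger opening in m; "finger_force": force on a finger pad.
Only numpy, scipy, OpenCV 4.12 (cv2) and the standard library are available. Lean on these libraries where they do the work, as an engineer would, in place of code of your own. Each camera call takes 0.05 s, during which the arm holds its last target. There are 200 camera calls.

### The job

Pack the kiln shelf: first take the finished yellow planter off the steel cradle and stand it on the wooden ware board, then lay the terracotta drip tile on the cradle, in line with it, and press the tile (not the bare brass pad) down until it sits level on both steel rails, and then stand the black vase in the middle of the tile. Also stand whichever cups are there upright on the shelf, in any order: white directly behind the square prop and blue directly in front of it, green directly in front of the round prop, each with a clear gap of 3 cm between cup and prop, and red midway between the two props; behind and in front mean towards the far and the near edge of the shelf. Knock nothing over, leave the brush, sponge, jar and bottle where they are, and put right any cup that gets knocked out of place.

Things in the scene. Friction and masses are not known exactly. Their poses are not given: they have to be found in the camera images.
- kiln_shelf: fixed cream slab 300 (x) x 350 (y) x 12 mm thick. Origin: centre of its underside, on the table; its x axis points to the far edge (away from the robot), y to the left. Turned by up to 9 degrees. A small fixed plaque with three cones (26 x 75 mm, 55 mm tall) stands on it, centred 105 mm in front of the slab's centre.
- square_prop: fixed brick-red square kiln prop, 50 x 50 x 60 mm tall, on the shelf. Origin: centre of its underside, on the shelf's top; its axes are parallel to the shelf's. It stands 120 mm left or right of the shelf's centre.
- round_prop: fixed grey round kiln prop, 50 mm across, 60 mm tall, on the shelf 240 mm from the square one. Origin: centre of its underside, on the shelf's top; axes parallel to the shelf's.
- cradle: fixed low tile cradle on the far half of the shelf: two dark steel rails 56 mm (x) x 12 mm (y) x 14 mm tall, centred at y = +42 and -42 mm. Between them stands a brass pad 44 x 44 mm whose top is 21 mm above the origin while up and 14 mm, level with the rails, when pressed home. Origin: centre of its underside, on the shelf's top. It is turned a little on the shelf.
- cradle_pad (a joint): how far the brass pad has been pushed down: 0 up, 0.007 m fully home, level with the rails. It moves stiffly (about 8 N) and stays where it is left.
- tile: flat terracotta drip tile 66 (x) x 110 (y) x 10 mm thick, 0.16 kg, lying on the table at the left. Origin: centre of its underside. It belongs with its long (y) axis along the cradle's y axis, centre over centre; it overhangs the rails by 5 mm at each long side.
- vase: black vase, 60 mm across its straight belly (from 12 to 55 mm high), narrow neck above, 85 mm tall, 0.22 kg. Origin: centre of its underside, z up.
- planter: finished yellow round pot, 66 mm across, 70 mm tall, 0.3 kg, standing on the cradle's pad at the start. Origin: centre of its underside, z up.
- ware_board: fixed wooden board 130 x 130 x 12 mm thick on the table at the left. Origin: centre of its underside; its top is 12 mm higher.
- cup_red: red glazed straight cup, open on top, 56 mm across, 64 mm tall, 0.16 kg. Origin: centre of its underside, z up. May be absent. Goes midway between the two props.
- cup_white: white glazed straight cup, open on top, 56 mm across, 64 mm tall, 0.16 kg. Origin: centre of its underside, z up. May be absent. Goes directly behind the square prop (its centre 83 mm from the prop's centre along +x of the prop).
- cup_blue: blue glazed straight cup, open on top, 56 mm across, 64 mm tall, 0.16 kg. Origin: centre of its underside, z up. May be absent. Goes directly in front of the square prop (83 mm along -x of the prop).
- cup_green: green glazed straight cup, open on top, 56 mm across, 64 mm tall, 0.16 kg. Origin: centre of its underside, z up. May be absent. Goes directly in front of the round prop (83 mm along -x of the prop).
- brush: bystander: brush 180 mm long lying at the near right. Origin on its underside.
- sponge: bystander: yellow sponge 90 x 60 x 35 mm. Origin: centre of its underside.
- glaze_jar: bystander: glaze jar 68 mm across, 100 mm tall, far left. Origin: centre of its underside.
- slip_bottle: bystander: bottle 60 mm across, 170 mm tall, far right. Origin: centre of its underside.

How it is judged:
On the way, in this order (a step that is already met when the one before it is completed fails the run):
1. the planter stands upright on the ware board, released (x of planter in the frame of ware_board between -0.04 and 0.04 m and y of planter in the frame of ware_board between -0.04 and 0.04 m and z of planter in the frame of ware_board between 0.006 and 0.018 m and angle between planter's own z axis and vertical below 0.1 rad and linear speed of planter below 0.03 m/s and contact force between the fingers and planter below 0.1 N), for 0.2 s.
2. the tile lies level on the cradle's rails, in line, with the pad pressed home (x of tile in the frame of cradle between -0.01 and 0.01 m and y of tile in the frame of cradle between -0.01 and 0.01 m and z of tile in the frame of cradle between 0.011 and 0.017 m and angle between tile's own z axis and vertical below 0.04 rad and angle between the y axis of tile and the y axis of cradle, either way round below 0.12 rad and value of joint cradle_pad above 0.0055 m), for 0.2 s.
3. the vase stands upright in the middle of the tile, released (all of step 2 and x of vase in the frame of tile between -0.015 and 0.015 m and y of vase in the frame of tile between -0.015 and 0.015 m and z of vase in the frame of tile between 0.006 and 0.014 m and angle between vase's own z axis and vertical below 0.1 rad and contact force between the fingers and vase below 0.1 N), for 0.2 s.
At the end, for the whole second after the job is handed in: Planter upright on the board (40 mm); tile level on the cradle (10 mm, 7 deg, pad 5.5 mm down); vase upright on the tile (15 mm); cups present upright on the shelf: white 83 mm behind, blue 83 mm before the square prop, green 83 mm before the round one, red midway (13 mm each way); all at rest (all of step 2 and x of planter in the frame of ware_board between -0.04 and 0.04 m and y of planter in the frame of ware_board between -0.04 and 0.04 m and z of planter in the frame of ware_board between 0.006 and 0.018 m and angle between each of planter, vase, cup_white, cup_blue, cup_green, cup_red's own z axis and vertical below 0.1 rad and x of vase in the frame of tile between -0.015 and 0.015 m and y of vase in the frame of tile between -0.015 and 0.015 m and z of vase in the frame of tile between 0.006 and 0.014 m and x of cup_white in the frame of square_prop between 0.07 and 0.096 m and y of cup_white in the frame of square_prop between -0.013 and 0.013 m and z of cup_white in the frame of square_prop between -0.006 and 0.006 m and x of cup_blue in the frame of square_prop between -0.096 and -0.07 m and y of cup_blue in the frame of square_prop between -0.013 and 0.013 m and z of cup_blue in the frame of square_prop between -0.006 and 0.006 m and x of cup_green in the frame of round_prop between -0.096 and -0.07 m and y of cup_green in the frame of round_prop between -0.013 and 0.013 m and z of cup_green in the frame of round_prop between -0.006 and 0.006 m and z of cup_red in the frame of square_prop between -0.006 and 0.006 m and x of cup_red in the frame of square_prop between -0.013 and 0.013 m and horizontal distance between cup_red and square_prop below 0.133 m and x of cup_red in the frame of round_prop between -0.013 and 0.013 m and horizontal distance between cup_red and round_prop below 0.133 m and linear speed of each of cup_red, cup_white, cup_blue, cup_green, vase, planter, tile below 0.03 m/s); the robot touches nothing.
It fails at once if a cup, the vase or the planter is knocked over (angle between any of cup_red, cup_white, cup_blue, cup_green, vase, planter's own z axis and vertical above 0.8 rad).
It fails at once if the brush, sponge, jar or bottle is moved more than 4 cm (distance of any of brush, sponge, glaze_jar, slip_bottle from where it was at the start of the episode above 0.04 m).
It fails at once if the gripper presses on the cradle or its bare pad (over 8 N) (contact force between the fingers and cradle above 8 N).
Of cup_red, cup_white, cup_blue, cup_green only 2 to 4 are there at a start; the rules pass over those that are not, and their reading is None.
At some moment in a run one of cup_red, cup_white, cup_blue, cup_green may be knocked a few centimetres aside while the robot is not near it.
It also fails if it takes over 210 s, if anything falls off the work surface, if the arm or the gripper's body presses on something with over 40 N, if the wrist force passes 120 N, or if a joint passes its speed limit or range.

## Working session

There is one attempt and no reset: what is moved stays moved. The work goes in short steps, Python scripts to look and compute and a shell command to move; the robot and the scene stay as the last step left them, time stands still between calls to the robot, and variables do not carry over. Pictures are saved under pics/ and viewed, at most 14 in all, crops included, and the job is handed in when it is done.

```bash
mkdir -p pics; ls
cat > h.py <<'E'
import numpy as np, cv2, json
from plant import arm
from scipy.spatial.transform import Rotation as R
def shot(c,save=None):
    s=arm.sense(); im=arm.get_image(c)
    if save: cv2.imwrite('pics/'+save,im['pixels'][:,:,::-1])
    if 'mount' in im:
        T=np.eye(4);T[:3,:3]=R.from_rotvec(s['tcp_rot']).as_matrix();T[:3,3]=s['position']
        im['W']=T@np.array(im['mount']); im['fish']=True
    else: im['W']=np.array(im['world_from_camera']); im['fish']=False
    im['K']=np.array(im['mtx']); return im
def ray(im,px):
    K=im['K']; x=(px[0]-K[0,2])/K[0,0]; y=(px[1]-K[1,2])/K[1,1]
    if im['fish']:
        r=np.hypot(x,y); d=np.array([x/r*np.sin(r),y/r*np.sin(r),np.cos(r)]) if r>1e-9 else np.array([0,0,1.])
    else: d=np.array([x,y,1.])
    d=im['W'][:3,:3]@d; return im['W'][:3,3],d/np.linalg.norm(d)
def atz(im,px,z):
    o,d=ray(im,px); return o+d*(z-o[2])/d[2]
def tri(rs):
    A=np.zeros((3,3));b=np.zeros(3)
    for o,d in rs:
        P=np.eye(3)-np.outer(d,d);A+=P;b+=P@o
    p=np.linalg.solve(A,b)
    return p,max(np.linalg.norm((np.eye(3)-np.outer(d,d))@(p-o)) for o,d in rs)
def proj(im,p):
    T=np.linalg.inv(im['W']);c=T[:3,:3]@p+T[:3,3]
    if im['fish']:
        h=np.hypot(c[0],c[1]);r=np.arctan2(h,c[2]);v=np.array([c[0]/h*r,c[1]/h*r])
    else: v=c[:2]/c[2]
    return im['K'][:2,:2]@v+im['K'][:2,2]
E
python3 - <<'E'
from h import *
np.set_printoptions(precision=4,suppress=True)
ims={c:shot(c,f'{c}0.png') for c in('scene','top')}
print(arm.sense()['t'],arm.sense()['tcp_rot'])
for c in ims: print(c,ims[c]['W'].round(3).tolist(),ims[c]['K'].tolist())
Z=dict(planter=.033,vase=0,tile=0,ware_board=0,cup_red=0,cup_white=0,cup_blue=0,cup_green=0,kiln_shelf=0,square_prop=.012,round_prop=.012,cradle=.012,brush=0,sponge=0,glaze_jar=0,slip_bottle=0)
for n,z in Z.items():
    rs=[];out=[]
    for c in ims:
        q=arm.spot_point(c,n)
        if q: out.append((c,round(q[0]['score'],2),np.round(q[0]['pixel'],0),atz(ims[c],q[0]['pixel'],z)));rs.append(ray(ims[c],q[0]['pixel']))
    print(n,*[o for o in out], tri(rs) if len(rs)>1 else '')
E
```

```text
pics
0.1 [-3.0712 -0.6527  0.0003]
scene [[-0.084, 0.655, -0.751, 1.192], [0.996, 0.041, -0.075, 0.098], [-0.018, -0.754, -0.656, 0.614], [0.0, 0.0, 0.0, 1.0]] [[436.18863184122023, 0.0, 327.1044077812391], [0.0, 436.18863184122023, 242.95246952455116], [0.0, 0.0, 1.0]]
top [[0.026, -0.995, 0.091, 0.408], [-0.999, -0.028, -0.017, 0.017], [0.019, -0.091, -0.996, 1.207], [0.0, 0.0, 0.0, 1.0]] [[543.5052963794491, 0.0, 325.35098006683563], [0.0, 543.5052963794491, 241.89931361236316], [0.0, 0.0, 1.0]]
planter ('scene', 0.63, array([294., 294.]), array([ 0.6692, -0.0157,  0.033 ])) ('top', 0.69, array([340., 172.]), array([ 0.6695, -0.0302,  0.033 ])) (array([ 0.6687, -0.0231,  0.0318]), np.float64(0.007167724944373039))
vase ('scene', 0.89, array([113., 263.]), array([ 0.5806, -0.407 ,  0.    ])) ('top', 0.68, array([502., 222.]), array([ 0.5751, -0.3998,  0.    ])) (array([ 0.5773, -0.405 , -0.0033]), np.float64(0.004107832236041549))
tile ('scene', 0.69, array([448., 232.]), array([0.4366, 0.289 , 0.    ])) ('top', 0.72, array([193., 274.]), array([0.4393, 0.2876, 0.    ])) (array([0.
[... 1658 characters left out ...]
]), array([ 0.3488, -0.3049,  0.    ])) ('top', 0.67, array([456., 316.]), array([ 0.3624, -0.2959, -0.    ])) (array([ 0.3635, -0.2954,  0.0106]), np.float64(0.0023144042321394625))
sponge ('top', 0.62, array([153., 316.]), array([0.345 , 0.3695, 0.    ])) 
glaze_jar ('scene', 0.83, array([490., 339.]), array([0.7191, 0.324 , 0.    ])) ('top', 0.96, array([181., 149.]), array([0.72  , 0.3283, 0.    ])) (array([0.7195, 0.3259, 0.0008]), np.float64(0.002103033767074928))
slip_bottle ('scene', 0.93, array([130., 302.]), array([ 0.6801, -0.3271,  0.    ])) ('top', 0.71, array([334., 220.]), array([ 0.569 , -0.0199,  0.    ])) (array([ 0.652 , -0.1479,  0.0565]), np.float64(0.15731137596185907))
```

View pics/scene0.png

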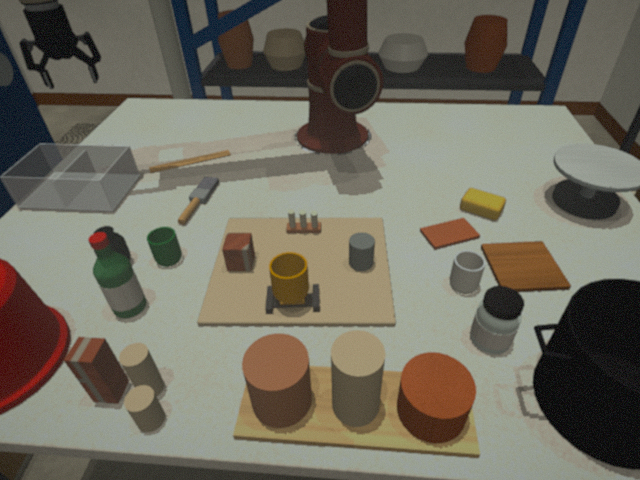

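View pics/top0.png

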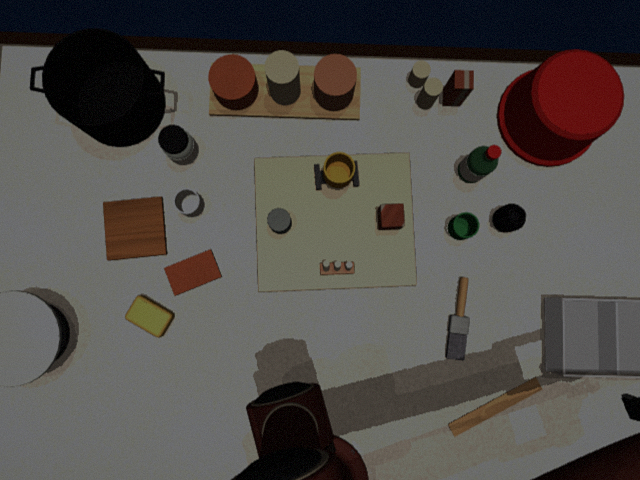

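The scene shows a yellow planter on the cradle at scene (290,279) and a white cup at (467,272). The green cup is at (165,247), with the vase behind the bottle at top (509,217). The board is at top (135,228) and the tile at (193,272); there is no red or blue cup. The square prop is on the right, the round one on the left. Next I fit silhouettes in both views.

```bash
cat >> h.py <<'E'
from scipy.optimize import minimize
def cyl(r,h,z0=0): 
    a=np.linspace(0,2*np.pi,32,endpoint=False); c=np.c_[r*np.cos(a),r*np.sin(a)]
    return np.vstack([np.c_[c,np.full(32,z0)],np.c_[c,np.full(32,z0+h)]])
def box(a,b,h): return np.array([[sx*a/2,sy*b/2,z] for sx in(-1,1) for sy in(-1,1) for z in(0,h)])
M=dict(planter=cyl(.033,.07),cup=cyl(.028,.064),vase=np.vstack([cyl(.03,.043,.012),cyl(.012,.01,.075),cyl(.024,.01)]),tile=box(.066,.11,.01),
 kiln_shelf=box(.3,.35,.012),square_prop=box(.05,.05,.06),round_prop=cyl(.025,.06),ware_board=box(.13,.13,.012),
 cradle=box(.056,.096,.014),glaze_jar=cyl(.034,.1),slip_bottle=cyl(.03,.1))
S=4
def hullmask(im,P):
    uv=np.array([proj(im,p) for p in P]); h=cv2.convexHull((uv*S).astype(np.float32)).astype(np.int32)
    m=np.zeros((480*S,640*S),np.uint8);cv2.fillConvexPoly(m,h,1); return m
def xf(P,v):
    c,s=np.cos(v[3]),np.sin(v[3]); return np.c_[c*P[:,0]-s*P[:,1],s*P[:,0]+c*P[:,1],P[:,2]]+v[:3]
def fit(name,views,x0,free,pick=None):
    """views: list of (cam,im). free: indices among x,y,z,yaw"""
    P=M['cup' if name.startswith('cup') else name]; ms=[]
    for c,im in views:
        q=arm.outline_of(c,name)
        if not q: print(name,c,'none');continue
        p0=proj(im,np.array(x0[:3])+[0,0,.02])
        q=[a for a in q if np.hypot(*(np.array(a['rect'][:2])-p0))<(pick or 60)]
        if not q: print(name,c,'far');continue
        ms.append((im,cv2.resize(q[0]['mask'].astype(np.uint8),None,fx=S,fy=S,interpolation=cv2.INTER_NEAREST)))
    if not ms: return None
    sc=np.array([.01,.01,.01,.1])
    def full(d):
        v=np.array(x0,float); v[free]+=d*sc[free]; return v
    def cost(d):
        Q=xf(P,full(d)); t=0
        for im,m in ms:
            h=hullmask(im,Q); t+=1-(h&m).sum()/max(1,(h|m).sum())
        return t/len(ms)
    n=len(free); sim=np.vstack([np.zeros(n),np.eye(n)])
    r=minimize(cost,np.zeros(n),method='Nelder-Mead',options=dict(initial_simplex=sim,xatol=.01,fatol=1e-4,maxiter=150))
    return full(r.x),1-r.fun,len(ms)
E
python3 - <<'E'
from h import *
np.set_printoptions(precision=4,suppress=True)
v=[(c,shot(c)) for c in('scene','top')]
f4=[0,1,2,3];f3=[0,1,2]
for n,x0,f in [('kiln_shelf',(.569,-.017,0,0.03),f4),('square_prop',(.574,-.138,.012,.03),f4),('round_prop',(.561,.099,.012,0),f3),('planter',(.669,-.023,.033,0),f3),
 ('cup_white',(.596,.287,0,0),f3),('cup_green',(.55,-.29,0,0),f3),('vase',(.577,-.405,0,0),f3),('tile',(.439,.288,0,.3),f4),('ware_board',(.527,.419,0,.05),f4)]:
    print(n,*fit(n,v,x0,f))
E
```

```text
kiln_shelf [ 0.5643 -0.0212 -0.0011  0.0673] 0.8112709033098875 2
square_prop [ 0.5723 -0.1386  0.0115  0.1512] 0.8372915616257176 2
round_prop [0.5575 0.1005 0.0115 0.    ] 0.8839128353650261 2
planter [ 0.6644 -0.0238  0.0359  0.    ] 0.8895365569020357 2
cup_white [0.5932 0.298  0.0002 0.    ] 0.8861010524178651 2
cup_green [ 0.5566 -0.2984  0.0007  0.    ] 0.8786354853596177 2
vase [ 0.5774 -0.3994  0.0089  0.    ] 0.6356327289995284 2
tile [ 0.4427  0.289  -0.0017  0.411 ] 0.9339461144049312 2
ware_board [ 0.5368  0.4207 -0.0012  0.1413] 0.92484364910503 2
```

```bash
cat >> h.py <<'E'
def need(tgt,psi=None):
    """tool-down move: turn (fraction) first, then shift in tool axes (fraction)"""
    s=arm.sense(); Rm=R.from_rotvec(s['tcp_rot']).as_matrix(); cur=np.arctan2(Rm[1,0],Rm[0,0]); psi=cur if psi is None else psi
    d=(cur-psi+np.pi)%(2*np.pi)-np.pi; w=np.array(tgt)-s['position']
    tilt=np.arccos(np.clip(-Rm[2,2],-1,1))
    sh=np.array([w[0]*np.cos(psi)+w[1]*np.sin(psi),w[0]*np.sin(psi)-w[1]*np.cos(psi),-w[2]])*10
    print('t %.1f'%s['t'],'pos',np.round(s['position'],4),'psi %.3f tilt %.4f'%(cur,tilt),'turn %.4f (%.1f rows)'%(d/2/np.pi,abs(d)/2/np.pi/.0195),'shift',sh.round(3),'rows>=%.1f'%(np.linalg.norm(sh)/.41),'tilt corr (tool)',(Rm.T@np.cross(-Rm[:,2],[0,0,1])*-1/2/np.pi).round(5) , 'w %.4f'%s['grip_width'],'F',np.round(s['contact_force'],1))
E
python3 -m pendant '[[[0,0,0,0,0,0.019,-1],[0,0,0,0,0,0.019,-1],[0,0,0,0,0,0.019,-1],[0.261,-0.306,0.03,0,0,0,-1],[0.261,-0.306,0.03,0,0,0,-1],[0.261,-0.306,0.03,0,0,0,-1],[0.261,-0.306,0.03,0,0,0,-1],[0.261,-0.306,0.03,0,0,0,-1],[0.261,-0.306,0.03,0,0,0,-1],[0.261,-0.306,0.03,0,0,0,-1],[0.261,-0.306,0.03,0,0,0,-1],[0.261,-0.306,0.03,0,0,0,-1],[0.261,-0.306,0.03,0,0,0,-1],[0.261,-0.306,0.03,0,0,0,-1],[0.261,-0.306,0.03,0,0,0,-1],[0.261,-0.306,0.03,0,0,0,-1],[0.261,-0.306,0.03,0,0,0,-1],[0.261,-0.306,0.03,0,0,0,-1],[0.261,-0.306,0.03,0,0,0,-1],[0.261,-0.306,0.03,0,0,0,-1]]]'
python3 -m pendant '[[[0,0,0,0,0,0,-1],[0,0,0,0,0,0,-1],[0,0,0,0,0,0,-1]]]'
python3 - <<'E'
from h import *
np.set_printoptions(precision=4,suppress=True)
im=shot('wrist','wrist1.png');print(im['mount'],im['mtx'])
f3=[0,1,2];need([.6644,-.0238,.13],.061)
for n,x0,f in [('planter',(.6644,-.0238,.033,0),[0,1]),('square_prop',(.572,-.138,.012,.062),[0,1]),('round_prop',(.5575,.1005,.012,0),[0,1]),('cradle',(.661,-.022,.012,.06),[0,1,3])]:
    print(n,fit(n,[('wrist',im)],x0,f,150))
    print(arm.spot_point('wrist',n)[:1], proj(im,np.array(x0[:3])))
E
```

```text
t: 4.37
position: [0.6665, -0.0229, 0.2529]
tcp_rot: [3.14, 0.096, 0.0]
contact_force: [-0.1, -0.3, 0.2]
grip_width: 0.0853
finger_force: 0.0
t: 4.62
position: [0.6654, -0.0248, 0.2527]
tcp_rot: [3.14, 0.096, -0.001]
contact_force: [-0.2, -1.0, -0.1]
grip_width: 0.0856
finger_force: 0.0
[[ 0.     -0.9661 -0.2583  0.0642]
 [ 1.      0.0003 -0.001  -0.0003]
 [ 0.001  -0.2583  0.9661 -0.0696]
 [ 0.      0.      0.      1.    ]] [[371.6483   0.     319.1223]
 [  0.     371.6483 237.3397]
 [  0.       0.       1.    ]]
t 4.7 pos [ 0.6652 -0.0255  0.2529] psi 0.060 tilt 0.0004 turn -0.0001 (0.0 rows) shift [-0.007 -0.017  1.229] rows>=3.0 tilt corr (tool) [-0.0001 -0.     -0.    ] w 0.0854 F [-0.6 -0.6 -1.1]
planter (array([ 0.6645, -0.0232,  0.033 ,  0.    ]), np.float64(0.9685782191889954), 1)
[{'pixel': [316.9, 220.4], 'score': 0.8}] [318.4205 222.3633]
square_prop (array([ 0.5721, -0.138 ,  0.012 ,  0.062 ]), np.float64(0.2893218312066783), 1)
[{'pixel': [433.2, 316.4], 'score': 0.72}] [430.7495 318.5901]
round_prop (array([0.5588, 0.1094, 0.012 , 0.    ]), np.float64(0.08050109454644239), 1)
[] [185.2027 317.3055]
cradle (array([ 0.6665, -0.0208,  0.012 ,  0.1171]), np.float64(0.20864289830693272), 1)
[] [316.1383 220.7098]
```

View pics/wrist1.png

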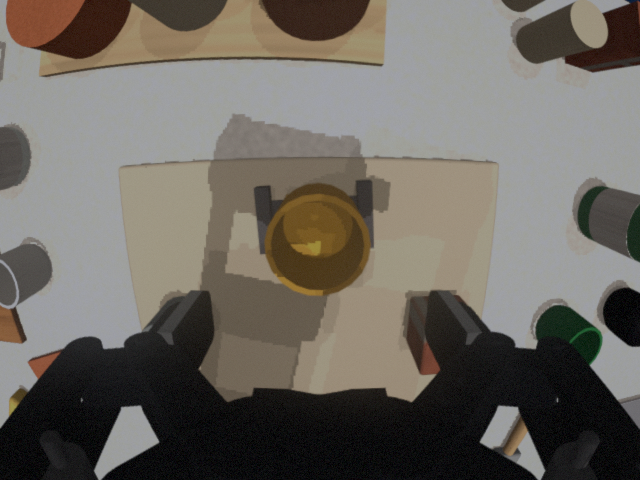

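The wrist view shows the planter at about (317,240), centred between the fingers and matching the fit. Rails stand either side of it. Grasp next.

```bash
python3 -m pendant '[[[0,-0.01,0.35,0,0,0,-1],[0,-0.01,0.35,0,0,0,-1],[0,0,0.3,0,0,0,-1],[0,0,0.23,0,0,0,-1],[0,0,0,0,0,0,-1],[0,0,0,0,0,0,1],[0,0,0,0,0,0,1],[0,0,0,0,0,0,1],[0,0,0,0,0,0,1],[0,0,0,0,0,0,1],[0,0,0,0,0,0,1],[0,0,0,0,0,0,1],[0,0,0,0,0,0,1]]]'
python3 -m pendant '[[[0,0,-0.1,0,0,0,1],[0,0,-0.2,0,0,0,1],[0,0,-0.35,0,0,0,1],[0,0,-0.35,0,0,0,1],[0,0,0,0,0,0,1]]]'
python3 - <<'E'
from h import *
need([.535,.43,.225],.061)
shot('top');print(fit('ware_board',[('top',shot('top'))],(.5368,.4207,0,.14),[0,1,3]))
E
```

```text
t: 6.15
position: [0.6663, -0.023, 0.1316]
tcp_rot: [3.14, 0.095, 0.004]
contact_force: [-0.3, -0.2, 2.9]
grip_width: 0.0649
finger_force: 67.1
t: 6.57
position: [0.6685, -0.0232, 0.2388]
tcp_rot: [3.138, 0.095, 0.02]
contact_force: [2.2, 0.1, -0.9]
grip_width: 0.065
finger_force: 67.5
t 6.6 pos [ 0.6685 -0.0232  0.2388] psi 0.061 tilt 0.0130 turn -0.0000 (0.0 rows) shift [-1.056 -4.605  0.138] rows>=11.5 tilt corr (tool) [-0.00042  0.00202 -0.     ] w 0.0650 F [ 2.2  0.1 -0.9]
(array([0.5365861 , 0.41862598, 0.        , 0.1328686 ]), np.float64(0.9762578401963458), 1)
```

```bash
python3 -m pendant '[[[-0.04,-0.15,0,0,0,0,1],[-0.08,-0.35,0,0,0,0,1],[-0.08,-0.35,0,0,0,0,1],[-0.08,-0.35,0,0,0,0,1],[-0.08,-0.35,0,0,0,0,1],[-0.08,-0.35,0,0,0,0,1],[-0.08,-0.35,0,0,0,0,1],[-0.08,-0.35,0,0,0,0,1],[-0.08,-0.35,0,0,0,0,1],[-0.08,-0.35,0,0,0,0,1],[-0.08,-0.35,0,0,0,0,1],[-0.08,-0.35,0,0,0,0,1],[-0.08,-0.35,0,0,0,0,1],[-0.06,-0.25,0,0,0,0,1],[0,0,0,0,0,0,1],[0,0,0,0,0,0,1],[0,0,0,0,0,0,1]]]'
python3 - <<'E'
from h import *
need([.535,.425,.113])
E
```

```text
t: 8.13
position: [0.5304, 0.4294, 0.2272]
tcp_rot: [3.138, 0.096, -0.006]
contact_force: [0.7, -0.8, -4.6]
grip_width: 0.0651
finger_force: 68.2
t 8.1 pos [0.5304 0.4294 0.2272] psi 0.061 tilt 0.0045 turn 0.0000 (0.0 rows) shift [0.043 0.047 1.142] rows>=2.8 tilt corr (tool) [-0.0004  -0.00059 -0.     ] w 0.0651 F [ 0.7 -0.8 -4.6]
```

```bash
python3 -m pendant '[[[0.04,0.05,0.25,0,0,0,1],[0,0,0.3,0,0,0,1],[0,0,0.25,0,0,0,1],[0,0,0.15,0,0,0,1],[0,0,0.1,0,0,0,1],[0,0,0.05,0,0,0,1],[0,0,0.04,0,0,0,1],[0,0,0,0,0,0,1],[0,0,0,0,0,0,1]]]'
```

```text
t: 8.88
position: [0.5368, 0.4256, 0.1175]
tcp_rot: [-3.139, -0.095, -0.003]
contact_force: [1.7, 0.1, -3.0]
grip_width: 0.0648
finger_force: 68.2
```

```bash
python3 -m pendant '[[[0,0,0.03,0,0,0,1],[0,0,0.03,0,0,0,1],[0,0,0,0,0,0,1],[0,0,0,0,0,0,1]]]'
```

```text
t: 9.22
position: [0.5366, 0.4256, 0.111]
tcp_rot: [-3.139, -0.095, -0.003]
contact_force: [0.9, 1.1, -1.4]
grip_width: 0.0649
finger_force: 68.3
```

```bash
python3 -m pendant '[[[0,0,0.015,0,0,0,1],[0,0,0,0,0,0,1],[0,0,0,0,0,0,-1],[0,0,0,0,0,0,-1],[0,0,0,0,0,0,-1],[0,0,0,0,0,0,-1],[0,0,0,0,0,0,-1],[0,0,-0.2,0,0,0,-1],[0,0,-0.4,0,0,0,-1],[0,0,-0.4,0,0,0,-1],[0,0,-0.3,0,0,0,-1],[0,0,0,0,0,0,-1],[0,0,0,0,0,0,-1]]]'
python3 - <<'E'
from h import *
np.set_printoptions(precision=4,suppress=True)
v=[(c,shot(c,f'{c}2.png')) for c in('wrist','top')]
w,t=v
print(fit('planter',v,(.536,.425,.012,0),[0,1,2],150))
print(fit('tile',v,(.4427,.289,0,.411),[0,1,2,3],150))
print(fit('tile',[t],(.4427,.289,0,.411),[0,1,3],150))
print(fit('cup_white',v,(.5932,.298,0,0),[0,1,2],150))
q=arm.outline_of('top','cradle');print([(a['rect'],a['score'],a['mask'].sum()) for a in q])
print(fit('cradle',[t],(.661,-.022,.012,.06),[0,1,3],150))
# crops
p=v[1][1]['pixels'][140:240,270:410,::-1];cv2.imwrite('pics/crad.png',cv2.resize(p,None,fx=5,fy=5))
need([.4427,.289,.25],.411)
E
```

```text
t: 10.3
position: [0.5372, 0.4259, 0.2422]
tcp_rot: [-3.137, -0.095, -0.009]
contact_force: [1.0, -0.4, -0.7]
grip_width: 0.0851
finger_force: 0.0
planter wrist far
(array([ 0.5385,  0.436 , -0.0237,  0.    ]), np.float64(0.7255507868383405), 1)
(array([ 0.443 ,  0.2874, -0.0035,  0.4364]), np.float64(0.7289030000594077), 2)
(array([0.4438, 0.2854, 0.    , 0.4226]), np.float64(0.9521953140381965), 1)
(array([ 0.5918,  0.2954, -0.0032,  0.    ]), np.float64(0.9279133378732064), 2)
[([336.4, 177.8, 46.0, 31.1], 0.62, np.int64(868)), ([126.4, 228.1, 42.0, 34.1], 0.6, np.int64(816))]
(array([ 0.6656, -0.0236,  0.012 ,  0.1219]), np.float64(0.7456017269293038), 1)
t 10.8 pos [0.5359 0.4251 0.2379] psi 0.061 tilt 0.0008 turn -0.0558 (2.9 rows) shift [-1.398  0.875 -0.121] rows>=4.0 tilt corr (tool) [-0.0001 -0.0001 -0.    ] w 0.0853 F [ 0.1 -0.3 -0.4]
```

View pics/crad.png

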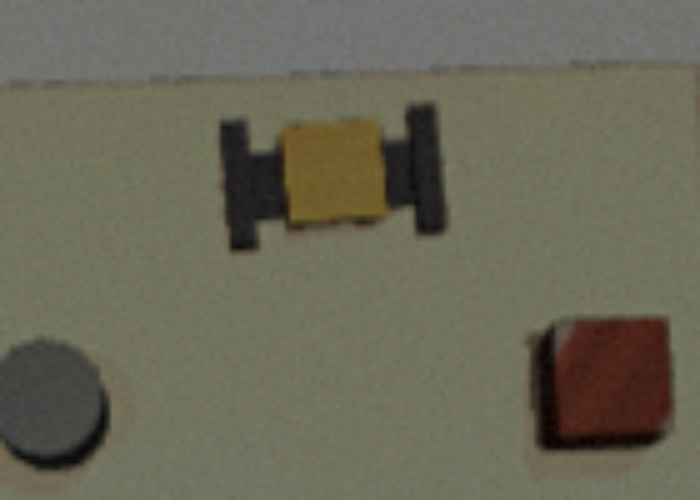

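The crop shows the rails at crop (238,184) and (427,168) with the pad at (335,172), a few degrees off the shelf axes. The planter is gone from the cradle. Now the tile.

```bash
python3 -m pendant '[[[0,0,0,0,0,-0.0192,-1],[0,0,0,0,0,-0.0192,-1],[0,0,0,0,0,-0.0192,-1],[0,0,0,0,0,-0.0192,-1],[0,0,0,0,0,-0.0192,-1],[0,0,0,0,0,-0.0192,-1],[0,0,0,0,0,-0.0192,-1],[0,0,0,0,0,-0.0192,-1],[0,0,0,0,0,-0.0192,-1],[0,0,0,0,0,-0.0192,-1],[0,0,0,0,0,-0.0192,-1],[0,0,0,0,0,-0.0192,-1],[0,0,0,0,0,-0.0192,-1],[0,0,0,0,0,-0.0192,-1],[0,0,0,0,0,-0.0192,-1],[0,0,0,0,0,-0.0192,-1],[-0.223,-0.351,0,0,0,0,-1],[-0.223,-0.351,0,0,0,0,-1],[-0.223,-0.351,0,0,0,0,-1],[-0.223,-0.351,0,0,0,0,-1]]]'
python3 -m pendant '[[[0,0,0,0,0,0,-1],[0,0,0,0,0,0,-1],[0,0,0,0,0,0,-1],[0,0,0,0,0,0,-1],[0,0,0,0,0,0,-1]]]'
python3 - <<'E'
from h import *
np.set_printoptions(precision=4,suppress=True)
v=[(c,shot(c,f'{c}3.png')) for c in('wrist','top')]
w,t=v
print(fit('tile',[w],(.443,.286,0,.42),[0,1,3],150))
print(fit('tile',[t],(.443,.286,0,.42),[0,1,3],150))
print(fit('planter',[t],(.536,.425,.012,0),[0,1],150))
for z in(.026,): 
  a=atz(t[1],(317.6,176.8),z);b=atz(t[1],(355.4,173.6),z);print(a,b,(a+b)/2,np.arctan2(-(a-b)[0],(a-b)[1]),np.linalg.norm(a-b))
cv2.imwrite('pics/both3.png',np.hstack([cv2.resize(x[1]['pixels'][:,:,::-1],(400,300)) for x in v]))
need([.4438,.2865,.068],1.99)
E
```

```text
t: 12.52
position: [0.4431, 0.2853, 0.238]
tcp_rot: [-1.709, -2.636, 0.001]
contact_force: [-1.4, -0.6, 0.6]
grip_width: 0.0854
finger_force: 0.0
t: 12.93
position: [0.4453, 0.2874, 0.2393]
tcp_rot: [1.708, 2.636, 0.002]
contact_force: [-0.0, 0.1, 0.9]
grip_width: 0.085
finger_force: 0.0
(array([0.4436, 0.2894, 0.    , 0.4164]), np.float64(0.982421804646695), 1)
(array([0.4456, 0.2799, 0.    , 0.4393]), np.float64(0.7387326464855404), 1)
(array([0.5403, 0.4265, 0.012 , 0.    ]), np.float64(0.5460801585553843), 1)
[0.6597 0.0185 0.026 ] [ 0.6694 -0.0648  0.026 ] [ 0.6645 -0.0231  0.026 ] 0.11577589824594924 0.08386400786039412
t 13.2 pos [0.4445 0.2869 0.2384] psi 1.991 tilt 0.0002 turn 0.0002 (0.0 rows) shift [-0.001 -0.008  1.704] rows>=4.2 tilt corr (tool) [ 0.  0. -0.] w 0.0855 F [ 0.7 -0.2 -1.1]
```

View pics/both3.png

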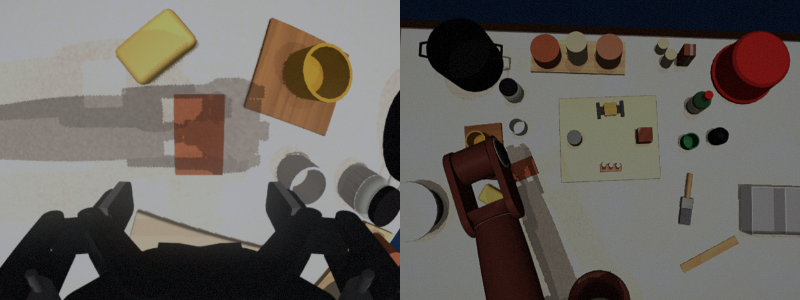

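The wrist view (left) shows the tile at about (200,135) of the half-size picture, square to the fingers, with the planter upright on the board at (325,70). The cradle is at (.6645,-.0231), yaw .116, and the measured rail spacing is 84 mm as stated.

```bash
python3 -m pendant '[[[0.02,0,0.35,0,0,0.0006,-1],[0,0,0.4,0,0,0,-1],[0,0,0.4,0,0,0,-1],[0,0,0.3,0,0,0,-1],[0,0,0.15,0,0,0,-1],[0,0,0.08,0,0,0,-1],[0,0,0,0,0,0,-1],[0,0,0,0,0,0,-1]]]'
python3 -m pendant '[[[0,0,0,0,0,0,1],[0,0,0,0,0,0,1],[0,0,0,0,0,0,1],[0,0,0,0,0,0,1],[0,0,0,0,0,0,1],[0,0,0,0,0,0,1],[0,0,0,0,0,0,1],[0,0,0,0,0,0,1]]]'
```

```text
t: 13.85
position: [0.4439, 0.2886, 0.071]
tcp_rot: [1.714, 2.632, 0.001]
contact_force: [0.2, 0.2, 1.3]
grip_width: 0.0852
finger_force: 0.0
t: 14.52
position: [0.4451, 0.2892, 0.0733]
tcp_rot: [1.713, 2.631, 0.006]
contact_force: [-0.7, -0.2, 4.9]
grip_width: 0.0629
finger_force: 64.2
```

```bash
python3 -m pendant '[[[0,0,-0.05,0,0,0,1],[0,0,-0.15,0,0,0,1],[0,0,-0.3,0,0,0,1],[0,0,-0.4,0,0,0,1],[0,0,-0.4,0,0,0,1],[0,0,-0.2,0,0,0,1],[0,0,0,0,0,0,1],[0,0,0,0,0,0,1],[0,0,0,0,0,0,1]]]'
python3 - <<'E'
from h import *
np.set_printoptions(precision=4,suppress=True)
w=('wrist',shot('wrist','wrist4.png'))
s=arm.sense();p=s['position'];print(p)
print(fit('tile',[w],(p[0],p[1],p[2]-.072,.416),[0,1,2,3],150))
need([.6645,-.0231,.22],.116+np.pi/2)
E
```

```text
t: 15.27
position: [0.4425, 0.2879, 0.2191]
tcp_rot: [-1.714, -2.632, 0.003]
contact_force: [-1.2, -0.0, -1.3]
grip_width: 0.0629
finger_force: 66.4
[0.4422 0.2877 0.2182]
(array([0.4413, 0.2887, 0.1442, 0.4165]), np.float64(0.9131717420599166), 1)
t 15.4 pos [0.4421 0.2877 0.2178] psi 1.987 tilt 0.0045 turn 0.0478 (2.5 rows) shift [-3.344  1.849 -0.022] rows>=9.3 tilt corr (tool) [ 0.0007 -0.     -0.    ] w 0.0631 F [-0.1 -0.5 -2. ]
```

View pics/wrist4.png

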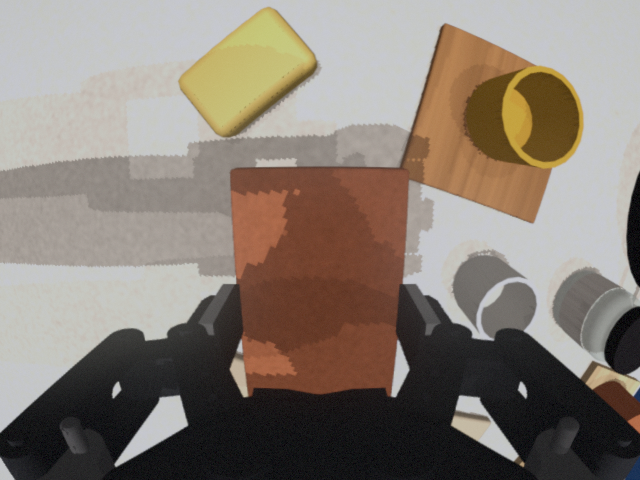

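Tile held level between the pads (edges at columns 235 and 405), planter upright at (525,115).

```bash
python3 -m pendant '[[[0,0,0,0,0,0.016,1],[0,0,0,0,0,0.016,1],[0,0,0,0,0,0.016,1],[-0.334,0.185,0,0,0,0,1],[-0.334,0.185,0,0,0,0,1],[-0.334,0.185,0,0,0,0,1],[-0.334,0.185,0,0,0,0,1],[-0.334,0.185,0,0,0,0,1],[-0.334,0.185,0,0,0,0,1],[-0.334,0.185,0,0,0,0,1],[-0.334,0.185,0,0,0,0,1],[-0.334,0.185,0,0,0,0,1],[-0.334,0.185,0,0,0,0,1],[0,0,0,0,0,0,1],[0,0,0,0,0,0,1],[0,0,0,0,0,0,1],[0,0,0,0,0,0,1]]]'
python3 - <<'E'
from h import *
np.set_printoptions(precision=4,suppress=True)
w=('wrist',shot('wrist'));p=arm.sense()['position']
print(fit('tile',[w],(p[0],p[1],p[2]-.074,.116),[0,1,3],150))
need([.6645,-.0231,.115],.116+np.pi/2)
E
```

```text
t: 16.78
position: [0.6644, -0.0214, 0.2189]
tcp_rot: [-2.088, -2.344, 0.002]
contact_force: [-0.2, 0.0, -1.5]
grip_width: 0.0631
finger_force: 66.5
(array([ 0.6632, -0.0204,  0.1454,  0.1154]), np.float64(0.9113691931540342), 1)
t 16.9 pos [ 0.6646 -0.0211  0.2198] psi 1.687 tilt 0.0012 turn 0.0000 (0.0 rows) shift [-0.02  -0.003  1.048] rows>=2.6 tilt corr (tool) [ 0.0002  0.0001 -0.    ] w 0.0631 F [-0.2 -0.2 -1.2]
```

```bash
python3 -m pendant '[[[-0.02,0,0.3,0,0,0,1],[0,0,0.35,0,0,0,1],[0,0,0.25,0,0,0,1],[0,0,0.12,0,0,0,1],[0,0,0.06,0,0,0,1],[0,0,0,0,0,0,1],[0,0,0,0,0,0,1]]]'
python3 -m pendant '[[[0,0,0.03,0,0,0,1],[0,0,0.03,0,0,0,1],[0,0,0.03,0,0,0,1],[0,0,0,0,0,0,1],[0,0,0,0,0,0,1]]]'
```

```text
t: 17.47
position: [0.6665, -0.0241, 0.114]
tcp_rot: [2.088, 2.344, 0.002]
contact_force: [1.6, 0.1, -1.4]
grip_width: 0.0636
finger_force: 66.5
t: 17.88
position: [0.6667, -0.0245, 0.1049]
tcp_rot: [2.089, 2.343, 0.003]
contact_force: [1.7, 0.2, 3.0]
grip_width: 0.0628
finger_force: 67.1
```

Contact at about the expected height; press on in small steps.

```bash
python3 -m pendant '[[[0,0,0.02,0,0,0,1],[0,0,0.02,0,0,0,1],[0,0,0.02,0,0,0,1],[0,0,0,0,0,0,1],[0,0,0,0,0,0,1]]]'
python3 -m pendant '[[[0,0,0.02,0,0,0,1],[0,0,0.02,0,0,0,1],[0,0,0,0,0,0,1],[0,0,0,0,0,0,1]]]'
```

```text
t: 18.3
position: [0.6668, -0.0245, 0.0994]
tcp_rot: [2.089, 2.343, 0.003]
contact_force: [0.3, 0.1, 6.1]
grip_width: 0.0633
finger_force: 67.6
t: 18.63
position: [0.667, -0.0245, 0.0992]
tcp_rot: [2.089, 2.344, 0.001]
contact_force: [-11.0, 0.9, 23.9]
grip_width: 0.0631
finger_force: 70.3
```

```bash
python3 -m pendant '[[[0,0,-0.03,0,0,0,1],[0,0,0,0,0,0,1],[0,0,0,0,0,0,-1],[0,0,0,0,0,0,-1],[0,0,0,0,0,0,-1],[0,0,0,0,0,0,-1],[0,0,0,0,0,0,-1],[0,0,0,0,0,0,-1],[0,0,-0.2,0,0,0,-1],[0,0,-0.4,0,0,0,-1],[0,0,-0.4,0,0,0,-1],[0,0,-0.3,0,0,0,-1],[0,0,0,0,0,0,-1],[0,0,0,0,0,0,-1],[0,0,0,0,0,0,-1]]]'
python3 - <<'E'
from h import *
np.set_printoptions(precision=4,suppress=True)
w=('wrist',shot('wrist','wrist5.png'))
print(fit('tile',[w],(.6645,-.0231,.026,.116),[0,1,3],150))
print(fit('tile',[w],(.6645,-.0231,.026,.116),[0,1,2,3],150))
v=[w]+[(c,shot(c,f'{c}5.png')) for c in('scene',)]
print(fit('tile',v,(.6645,-.0231,.026,.116),[0,1,2,3],150))
need([.5774,-.3994,.25])
E
```

```text
t: 19.88
position: [0.6652, -0.0243, 0.2257]
tcp_rot: [-2.09, -2.345, 0.001]
contact_force: [-0.4, -0.1, -0.2]
grip_width: 0.0856
finger_force: 0.0
(array([ 0.666 , -0.0239,  0.026 ,  0.1131]), np.float64(0.9871008286006889), 1)
(array([ 0.666 , -0.0236,  0.0268,  0.112 ]), np.float64(0.9878528410700272), 1)
(array([ 0.6662, -0.0232,  0.0248,  0.1194]), np.float64(0.9592753853488105), 2)
t 20.2 pos [ 0.665  -0.0243  0.2247] psi 1.685 tilt 0.0027 turn 0.0000 (0.0 rows) shift [-3.626 -1.3   -0.253] rows>=9.4 tilt corr (tool) [ 0.0004  0.0001 -0.    ] w 0.0850 F [0.7 0.2 0.7]
```

View pics/wrist5.png

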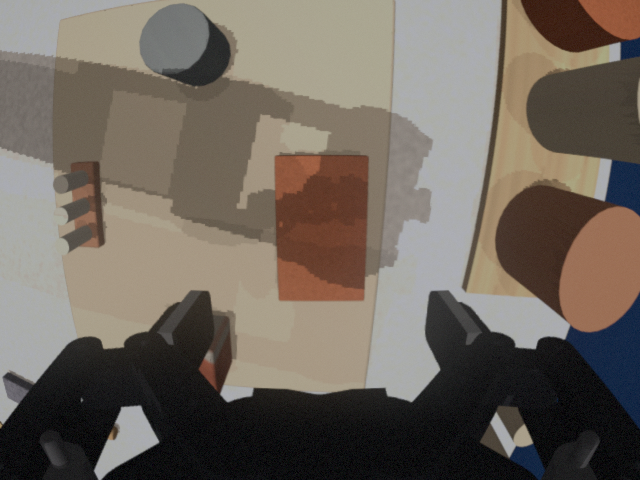

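The tile lies on the cradle at about (322,228), square to the rails. Its fitted underside is at z ≈ 0.026, so the pad is home. Next, the vase.

```bash
python3 -m pendant '[[[-0.363,-0.13,-0.03,0,0,0,-1],[-0.363,-0.13,-0.03,0,0,0,-1],[-0.363,-0.13,-0.03,0,0,0,-1],[-0.363,-0.13,-0.03,0,0,0,-1],[-0.363,-0.13,-0.03,0,0,0,-1],[-0.363,-0.13,-0.03,0,0,0,-1],[-0.363,-0.13,-0.03,0,0,0,-1],[-0.363,-0.13,-0.03,0,0,0,-1],[-0.363,-0.13,-0.03,0,0,0,-1],[-0.363,-0.13,-0.03,0,0,0,-1],[0,0,0,0,0,0,-1],[0,0,0,0,0,0,-1],[0,0,0,0,0,0,-1],[0,0,0,0,0,0,-1]]]'
python3 - <<'E'
from h import *
np.set_printoptions(precision=4,suppress=True)
w=('wrist',shot('wrist','wrist6.png'));t=('top',shot('top'))
print(fit('vase',[w],(.5774,-.3994,0,0),[0,1],150))
print(fit('vase',[t],(.5774,-.3994,0,0),[0,1],150))
print(fit('vase',[w,t],(.5774,-.3994,0,0),[0,1,2],150))
print(fit('cup_green',[w],(.5566,-.2984,0,0),[0,1],150))
print(fit('slip_bottle',[w],(.68,-.327,0,0),[0,1],150))
need([.5774,-.3994,.094])
E
```

```text
t: 21.35
position: [0.5783, -0.3985, 0.2558]
tcp_rot: [-2.088, -2.346, -0.001]
contact_force: [-0.9, 0.2, -0.5]
grip_width: 0.0853
finger_force: 0.0
(array([ 0.5791, -0.3997,  0.    ,  0.    ]), np.float64(0.9598417101047295), 1)
(array([ 0.5787, -0.4028,  0.    ,  0.    ]), np.float64(0.9180199875078077), 1)
(array([ 0.5785, -0.3999,  0.002 ,  0.    ]), np.float64(0.9196571438456989), 2)
(array([ 0.5582, -0.2979,  0.    ,  0.    ]), np.float64(0.9722737746777107), 1)
(array([ 0.6929, -0.3236,  0.    ,  0.    ]), np.float64(0.7885922663276694), 1)
t 21.8 pos [ 0.5782 -0.3994  0.2565] psi 1.686 tilt 0.0001 turn 0.0000 (0.0 rows) shift [ 0.001 -0.008  1.625] rows>=4.0 tilt corr (tool) [-0. -0. -0.] w 0.0855 F [ 0.   0.6 -0.2]
```

View pics/wrist6.png

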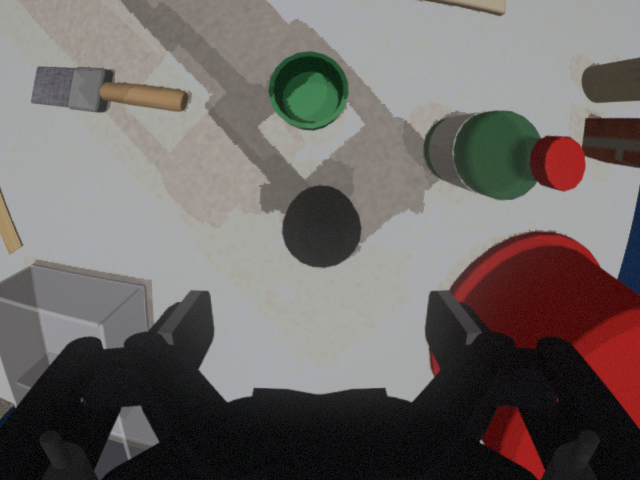

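The vase is at about (321,226), centred between the fingers; the green cup (309,90) and bottle (480,155) are clear of them.

```bash
python3 -m pendant '[[[0,0.01,0.3,0,0,0,-1],[0,0,0.4,0,0,0,-1],[0,0,0.4,0,0,0,-1],[0,0,0.3,0,0,0,-1],[0,0,0.2,0,0,0,-1],[0,0,0.02,0,0,0,-1],[0,0,0,0,0,0,1],[0,0,0,0,0,0,1],[0,0,0,0,0,0,1],[0,0,0,0,0,0,1],[0,0,0,0,0,0,1],[0,0,0,0,0,0,1],[0,0,0,0,0,0,1],[0,0,0,0,0,0,1],[0,0,0,0,0,0,1]]]'
python3 -m pendant '[[[0,0,-0.1,0,0,0,1],[0,0,-0.3,0,0,0,1],[0,0,-0.4,0,0,0,1],[0,0,-0.4,0,0,0,1],[0,0,-0.4,0,0,0,1],[0,0,-0.3,0,0,0,1],[0,0,0,0,0,0,1],[0,0,0,0,0,0,1],[0,0,0,0,0,0,1],[0,0,0,0,0,0,1]]]'
python3 - <<'E'
from h import *
need([.666,-.0237,.285])
E
```

```text
t: 23.0
position: [0.5803, -0.4008, 0.0973]
tcp_rot: [2.087, 2.342, 0.0]
contact_force: [0.0, -0.1, 6.5]
grip_width: 0.0589
finger_force: 65.5
t: 23.83
position: [0.5779, -0.3988, 0.2806]
tcp_rot: [-2.086, -2.341, 0.0]
contact_force: [0.4, 0.7, -2.0]
grip_width: 0.0584
finger_force: 65.2
t 23.8 pos [ 0.5779 -0.3988  0.2806] psi 1.686 tilt 0.0060 turn 0.0000 (0.0 rows) shift [ 3.626  1.304 -0.044] rows>=9.4 tilt corr (tool) [ 0.00065  0.00071 -0.     ] w 0.0584 F [ 0.4  0.7 -2. ]
```

```bash
python3 -m pendant '[[[0.15,0.054,0,0,0,0,1],[0.35,0.125,0,0,0,0,1],[0.35,0.125,0,0,0,0,1],[0.35,0.125,0,0,0,0,1],[0.35,0.125,0,0,0,0,1],[0.35,0.125,0,0,0,0,1],[0.35,0.125,0,0,0,0,1],[0.35,0.125,0,0,0,0,1],[0.35,0.125,0,0,0,0,1],[0.35,0.125,0,0,0,0,1],[0.326,0.125,0,0,0,0,1],[0,0,0,0,0,0,1],[0,0,0,0,0,0,1],[0,0,0,0,0,0,1],[0,0,0,0,0,0,1]]]'
python3 - <<'E'
from h import *
w=('wrist',shot('wrist'));p=arm.sense()['position']
print(fit('vase',[w],(p[0],p[1],p[2]-.0973,0),[0,1],150))
need([.666,-.0237,.14])
E
```

```text
t: 25.08
position: [0.6665, -0.0253, 0.2832]
tcp_rot: [-2.091, -2.343, 0.002]
contact_force: [-0.1, 0.1, -2.6]
grip_width: 0.0584
finger_force: 65.3
(array([ 0.66544987, -0.02436513,  0.18623843,  0.        ]), np.float64(0.8941301081360692), 1)
t 25.2 pos [ 0.6667 -0.0258  0.2839] psi 1.684 tilt 0.0009 turn 0.0000 (0.0 rows) shift [ 0.021 -0.005  1.439] rows>=3.5 tilt corr (tool) [ 1.5e-04  2.0e-05 -0.0e+00] w 0.0587 F [-0.  -0.2 -2.1]
```

```bash
python3 -m pendant '[[[0.01,0,0.3,0,0,0,1],[0,0,0.4,0,0,0,1],[0,0,0.35,0,0,0,1],[0,0,0.2,0,0,0,1],[0,0,0.12,0,0,0,1],[0,0,0.07,0,0,0,1],[0,0,0,0,0,0,1],[0,0,0,0,0,0,1]]]'
python3 -m pendant '[[[0,0,0.03,0,0,0,1],[0,0,0.02,0,0,0,1],[0,0,0,0,0,0,1],[0,0,0,0,0,0,1]]]'
```

```text
t: 25.85
position: [0.6679, -0.0241, 0.142]
tcp_rot: [2.09, 2.343, 0.002]
contact_force: [0.5, -0.1, -1.4]
grip_width: 0.0585
finger_force: 65.4
t: 26.18
position: [0.6672, -0.0236, 0.1361]
tcp_rot: [2.09, 2.345, 0.001]
contact_force: [-0.6, -0.1, -3.2]
grip_width: 0.0585
finger_force: 65.4
```

```bash
python3 -m pendant '[[[0,0,0.02,0,0,0,1],[0,0,0.01,0,0,0,1],[0,0,0,0,0,0,1],[0,0,0,0,0,0,1]]]'
```

```text
t: 26.52
position: [0.6673, -0.0235, 0.1334]
tcp_rot: [2.09, 2.345, 0.001]
contact_force: [-2.7, 1.3, 3.0]
grip_width: 0.0586
finger_force: 65.9
```

Contact. Release and retreat straight up.

```bash
python3 -m pendant '[[[0,0,0,0,0,0,-1],[0,0,0,0,0,0,-1],[0,0,0,0,0,0,-1],[0,0,0,0,0,0,-1],[0,0,0,0,0,0,-1],[0,0,0,0,0,0,-1],[0,0,-0.2,0,0,0,-1],[0,0,-0.4,0,0,0,-1],[0,0,-0.4,0,0,0,-1],[0,0,-0.3,0,0,0,-1],[0,0,0,0,0,0,-1],[0,0,0,0,0,0,-1],[0,0,0,0,0,0,-1]]]'
python3 - <<'E'
from h import *
np.set_printoptions(precision=4,suppress=True)
w=('wrist',shot('wrist','wrist7.png'));t=('top',shot('top'));c=('scene',shot('scene'))
print(fit('vase',[w],(.666,-.024,.036,0),[0,1],150))
print(fit('tile',[w],(.666,-.024,.026,.116),[0,1,3],150))
print('sq',fit('square_prop',[t,c],(.572,-.138,.012,.062),[0,1],150))
print('rd',fit('round_prop',[w],(.5575,.1005,.012,0),[0,1],150))
for n,x in (('cup_white',(.5918,.2954,0,0)),('cup_green',(.5582,-.2979,0,0))): print(n,fit(n,[c],x,[0,1],150))
need([.5582,-.2979,.26])
E
```

```text
t: 27.6
position: [0.6666, -0.0236, 0.2618]
tcp_rot: [-2.09, -2.345, 0.001]
contact_force: [-0.7, -0.2, -1.1]
grip_width: 0.0855
finger_force: 0.0
(array([ 0.6666, -0.0224,  0.036 ,  0.    ]), np.float64(0.9784516930130379), 1)
(array([ 0.6662, -0.0238,  0.026 ,  0.1163]), np.float64(0.4098850275602659), 1)
sq (array([ 0.5726, -0.1404,  0.012 ,  0.062 ]), np.float64(0.8788298246206157), 2)
rd (array([0.5573, 0.1   , 0.012 , 0.    ]), np.float64(0.9552047662796849), 1)
cup_white (array([0.5891, 0.3009, 0.    , 0.    ]), np.float64(0.9070838932616625), 1)
cup_green (array([ 0.5552, -0.2971,  0.    ,  0.    ]), np.float64(0.9213990851277474), 1)
t 28.1 pos [ 0.6669 -0.0236  0.262 ] psi 1.685 tilt 0.0005 turn 0.0000 (0.0 rows) shift [-2.601 -1.393  0.02 ] rows>=7.2 tilt corr (tool) [ 0.0001  0.     -0.    ] w 0.0849 F [ 0.1  0.1 -0.9]
```

View pics/wrist7.png

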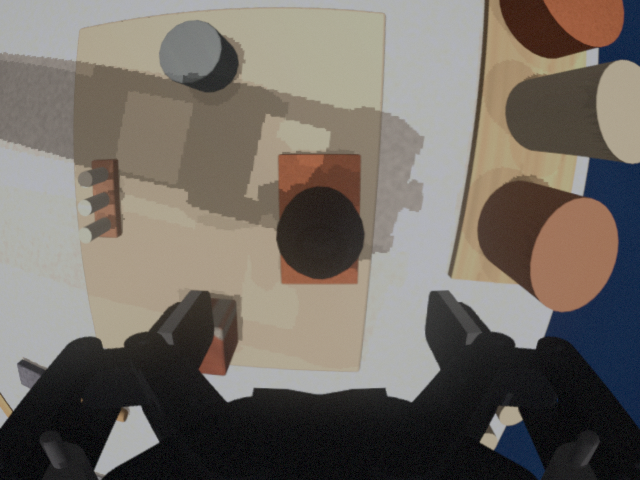

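The vase stands in the middle of the tile at about (320,232), 1–2 mm off centre. Next, the green cup.

```bash
python3 -m pendant '[[[0,0,0,0,0,0.0185,-1],[0,0,0,0,0,0.0185,-1],[0,0,0,0,0,0.0185,-1],[0,0,0,0,0,0.0185,-1],[0,0,0,0,0,0.0185,-1],[0,0,0,0,0,0.0185,-1],[0,0,0,0,0,0.0185,-1],[0,0,0,0,0,0.0185,-1],[0,0,0,0,0,0.0185,-1],[0,0,0,0,0,0.0185,-1],[0,0,0,0,0,0.0185,-1],[0,0,0,0,0,0.0185,-1],[0,0,0,0,0,0.0185,-1],[0,0,0,0,0,0.0185,-1]]]'
python3 -m pendant '[[[-0.157,0.333,0,0,0,0,-1],[-0.157,0.333,0,0,0,0,-1],[-0.157,0.333,0,0,0,0,-1],[-0.157,0.333,0,0,0,0,-1],[-0.157,0.333,0,0,0,0,-1],[-0.157,0.333,0,0,0,0,-1],[-0.157,0.333,0,0,0,0,-1],[-0.157,0.333,0,0,0,0,-1],[0,0,0,0,0,0,-1],[0,0,0,0,0,0,-1],[0,0,0,0,0,0,-1],[0,0,0,0,0,0,-1]]]'
python3 - <<'E'
from h import *
np.set_printoptions(precision=4,suppress=True)
w=('wrist',shot('wrist','wrist8.png'))
r=fit('cup_green',[w],(.5582,-.2979,0,0),[0,1],150);print(r)
print('sq',fit('square_prop',[w],(.5724,-.139,.012,.062),[0,1],150))
need([r[0][0],r[0][1],.10],.062)
E
```

```text
t: 29.27
position: [0.6669, -0.0236, 0.2624]
tcp_rot: [-3.141, -0.082, -0.0]
contact_force: [0.2, -0.4, 0.0]
grip_width: 0.085
finger_force: 0.0
t: 30.27
position: [0.5574, -0.2958, 0.2623]
tcp_rot: [-3.14, -0.093, -0.0]
contact_force: [0.5, 0.3, -0.3]
grip_width: 0.0851
finger_force: 0.0
(array([ 0.5569, -0.2983,  0.    ,  0.    ]), np.float64(0.9691338867768381), 1)
sq (array([ 0.5729, -0.1388,  0.012 ,  0.062 ]), np.float64(0.9454460172946709), 1)
t 30.4 pos [ 0.5576 -0.2957  0.2624] psi 0.060 tilt 0.0001 turn -0.0003 (0.0 rows) shift [-0.008  0.026  1.624] rows>=4.0 tilt corr (tool) [ 0.  0. -0.] w 0.0855 F [-0.6 -0.2 -0.3]
```

```bash
python3 -m pendant '[[[-0.008,0.026,0.3,0,0,0,-1],[0,0,0.4,0,0,0,-1],[0,0,0.4,0,0,0,-1],[0,0,0.3,0,0,0,-1],[0,0,0.2,0,0,0,-1],[0,0,0.02,0,0,0,-1],[0,0,0,0,0,0,1],[0,0,0,0,0,0,1],[0,0,0,0,0,0,1],[0,0,0,0,0,0,1],[0,0,0,0,0,0,1],[0,0,0,0,0,0,1],[0,0,0,0,0,0,1],[0,0,0,0,0,0,1],[0,0,0,0,0,0,1]]]'
python3 -m pendant '[[[0,0,-0.1,0,0,0,1],[0,0,-0.3,0,0,0,1],[0,0,-0.4,0,0,0,1],[0,0,-0.4,0,0,0,1],[0,0,-0.2,0,0,0,1],[0,0,0,0,0,0,1],[0,0,0,0,0,0,1],[0,0,0,0,0,0,1],[0,0,0,0,0,0,1]]]'
python3 - <<'E'
from h import *
need([.4747,.0952,.24],.062)
E
```

```text
t: 31.67
position: [0.558, -0.3004, 0.1035]
tcp_rot: [3.138, 0.091, 0.007]
contact_force: [0.9, 0.7, 5.8]
grip_width: 0.0548
finger_force: 64.3
t: 32.42
position: [0.5551, -0.2987, 0.2373]
tcp_rot: [-3.137, -0.091, 0.007]
contact_force: [1.2, 0.5, -1.5]
grip_width: 0.0546
finger_force: 63.8
t 32.4 pos [ 0.5551 -0.2987  0.2373] psi 0.058 tilt 0.0052 turn -0.0006 (0.0 rows) shift [-0.559 -3.981 -0.027] rows>=9.8 tilt corr (tool) [ 0.00051 -0.00065 -0.     ] w 0.0546 F [ 1.2  0.5 -1.5]
```

```bash
python3 -m pendant '[[[-0.026,-0.18,0,0,0,0,1],[-0.051,-0.362,0,0,0,0,1],[-0.051,-0.362,0,0,0,0,1],[-0.051,-0.362,0,0,0,0,1],[-0.051,-0.362,0,0,0,0,1],[-0.051,-0.362,0,0,0,0,1],[-0.051,-0.362,0,0,0,0,1],[-0.051,-0.362,0,0,0,0,1],[-0.051,-0.362,0,0,0,0,1],[-0.051,-0.362,0,0,0,0,1],[-0.051,-0.362,0,0,0,0,1],[-0.026,-0.18,0,0,0,0,1],[0,0,0,0,0,0,1],[0,0,0,0,0,0,1],[0,0,0,0,0,0,1],[0,0,0,0,0,0,1]]]'
python3 - <<'E'
from h import *
w=('wrist',shot('wrist'));p=arm.sense()['position']
print(fit('cup_green',[w],(p[0],p[1],p[2]-.1035,0),[0,1],150))
print('rd',fit('round_prop',[w],(.5575,.1003,.012,0),[0,1],150))
need([.4747,.0952,.12])
E
```

```text
t: 33.75
position: [0.4771, 0.0936, 0.2395]
tcp_rot: [3.14, 0.089, -0.002]
contact_force: [0.7, -0.9, -1.0]
grip_width: 0.0546
finger_force: 64.0
(array([0.47649638, 0.09365831, 0.13630864, 0.        ]), np.float64(0.9339785064151771), 1)
rd (array([0.55648965, 0.09959863, 0.012     , 0.        ]), np.float64(0.9387346675274371), 1)
t 33.9 pos [0.4773 0.0937 0.2401] psi 0.056 tilt 0.0005 turn 0.0000 (0.0 rows) shift [-0.025 -0.017  1.201] rows>=2.9 tilt corr (tool) [-1.e-05 -8.e-05 -0.e+00] w 0.0546 F [ 0.4 -0.2 -1.4]
```

```bash
python3 -m pendant '[[[-0.025,-0.015,0.3,0,0,0,1],[0,0,0.4,0,0,0,1],[0,0,0.25,0,0,0,1],[0,0,0.15,0,0,0,1],[0,0,0.07,0,0,0,1],[0,0,0.03,0,0,0,1],[0,0,0.02,0,0,0,1],[0,0,0,0,0,0,1],[0,0,0,0,0,0,1]]]'
python3 -m pendant '[[[0,0,0.02,0,0,0,1],[0,0,0.02,0,0,0,1],[0,0,0,0,0,0,1],[0,0,0,0,0,0,1]]]'
```

```text
t: 34.65
position: [0.4756, 0.0959, 0.1199]
tcp_rot: [-3.14, -0.091, -0.004]
contact_force: [-0.2, -0.2, -1.6]
grip_width: 0.0541
finger_force: 64.0
t: 34.98
position: [0.4753, 0.096, 0.1154]
tcp_rot: [3.14, 0.092, 0.003]
contact_force: [0.2, 0.4, 3.6]
grip_width: 0.0548
finger_force: 64.1
```

Touchdown. Release partly open, lift, and head toward the white cup.

```bash
python3 -m pendant '[[[0,0,0,0,0,0,-0.7],[0,0,0,0,0,0,-0.7],[0,0,0,0,0,0,-0.7],[0,0,0,0,0,0,-0.7],[0,0,0,0,0,0,-0.7],[0,0,0,0,0,0,-0.7],[0,0,-0.2,0,0,0,-0.7],[0,0,-0.4,0,0,0,-0.7],[0,0,-0.4,0,0,0,-0.7],[0,0,-0.4,0,0,0,-0.7],[0,0,0,0,0,0,-0.7],[0,0,0,0,0,0,-0.7],[0,0,0,0,0,0,-0.7]]]'
python3 - <<'E'
from h import *
np.set_printoptions(precision=4,suppress=True)
w=('wrist',shot('wrist','wrist9.png'))
print(fit('cup_green',[w],(.475,.096,.012,0),[0,1],150))
print('rd',fit('round_prop',[w],(.5575,.1003,.012,0),[0,1],150))
need([.5918,.297,.255],.062)
E
```

```text
t: 36.07
position: [0.4744, 0.0959, 0.2541]
tcp_rot: [3.14, 0.091, -0.0]
contact_force: [-0.1, -0.5, -0.6]
grip_width: 0.0727
finger_force: 0.0
(array([0.4746, 0.0962, 0.012 , 0.    ]), np.float64(0.973316249791098), 1)
rd (array([0.5562, 0.1   , 0.012 , 0.    ]), np.float64(0.9556660994021905), 1)
t 36.2 pos [0.4736 0.0959 0.2521] psi 0.058 tilt 0.0040 turn -0.0006 (0.0 rows) shift [ 1.305 -1.934 -0.029] rows>=5.7 tilt corr (tool) [ 0.     -0.0006 -0.    ] w 0.0728 F [0.1 0.1 0. ]
```

```bash
python3 -m pendant '[[[0.217,-0.322,0,0,0,0,-1],[0.217,-0.322,0,0,0,0,-1],[0.217,-0.322,0,0,0,0,-1],[0.217,-0.322,0,0,0,0,-1],[0.217,-0.322,0,0,0,0,-1],[0.217,-0.322,0,0,0,0,-1],[0,0,0,0,0,0,-1],[0,0,0,0,0,0,-1],[0,0,0,0,0,0,-1],[0,0,0,0,0,0,-1]]]'
python3 - <<'E'
from h import *
np.set_printoptions(precision=4,suppress=True)
w=('wrist',shot('wrist','wrist10.png'))
r=fit('cup_white',[w],(.5918,.2954,0,0),[0,1],150);print(r)
need([r[0][0],r[0][1],.10],.062)
E
```

```text
t: 37.05
position: [0.5927, 0.2955, 0.2535]
tcp_rot: [3.139, 0.09, -0.003]
contact_force: [0.4, 1.0, 0.7]
grip_width: 0.0854
finger_force: 0.0
(array([0.5914, 0.2976, 0.    , 0.    ]), np.float64(0.9587045026432521), 1)
t 37.1 pos [0.5929 0.2953 0.2544] psi 0.057 tilt 0.0003 turn -0.0008 (0.0 rows) shift [-0.013 -0.024  1.544] rows>=3.8 tilt corr (tool) [-0. -0. -0.] w 0.0853 F [ 0.   0.6 -0.5]
```

View pics/wrist10.png

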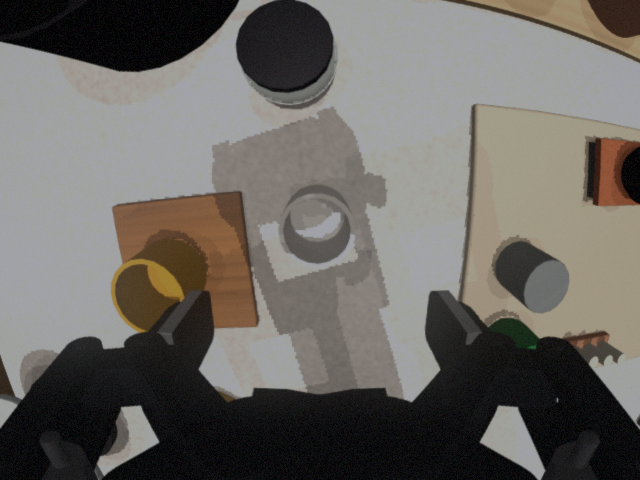

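The white cup is at about (316,223), centred; the planter at (160,285) is clear of the left finger.

```bash
python3 -m pendant '[[[-0.013,-0.024,0.3,0,0,0,-1],[0,0,0.4,0,0,0,-1],[0,0,0.4,0,0,0,-1],[0,0,0.3,0,0,0,-1],[0,0,0.12,0,0,0,-1],[0,0,0.02,0,0,0,-1],[0,0,0,0,0,0,1],[0,0,0,0,0,0,1],[0,0,0,0,0,0,1],[0,0,0,0,0,0,1],[0,0,0,0,0,0,1],[0,0,0,0,0,0,1],[0,0,0,0,0,0,1],[0,0,0,0,0,0,1],[0,0,0,0,0,0,1]]]'
python3 -m pendant '[[[0,0,-0.1,0,0,0,1],[0,0,-0.3,0,0,0,1],[0,0,-0.4,0,0,0,1],[0,0,-0.4,0,0,0,1],[0,0,-0.4,0,0,0,1],[0,0,-0.3,0,0,0,1],[0,0,0,0,0,0,1],[0,0,0,0,0,0,1],[0,0,0,0,0,0,1],[0,0,0,0,0,0,1]]]'
python3 - <<'E'
from h import *
need([.6553,-.1339,.285],.062)
E
```

```text
t: 38.4
position: [0.5941, 0.2994, 0.1044]
tcp_rot: [-3.138, -0.091, -0.01]
contact_force: [0.0, -0.9, 6.5]
grip_width: 0.0545
finger_force: 64.2
t: 39.23
position: [0.5908, 0.2983, 0.2878]
tcp_rot: [3.139, 0.091, -0.007]
contact_force: [-0.4, -0.2, -2.8]
grip_width: 0.0543
finger_force: 63.7
t 39.2 pos [0.5908 0.2983 0.2878] psi 0.058 tilt 0.0044 turn -0.0006 (0.0 rows) shift [0.376 4.354 0.028] rows>=10.7 tilt corr (tool) [-0.0002  -0.00068 -0.     ] w 0.0543 F [-0.4 -0.2 -2.8]
```

```bash
python3 -m pendant '[[[0.016,0.18,0,0,0,0,1],[0.0313,0.363,0,0,0,0,1],[0.0313,0.363,0,0,0,0,1],[0.0313,0.363,0,0,0,0,1],[0.0313,0.363,0,0,0,0,1],[0.0313,0.363,0,0,0,0,1],[0.0313,0.363,0,0,0,0,1],[0.0313,0.363,0,0,0,0,1],[0.0313,0.363,0,0,0,0,1],[0.0313,0.363,0,0,0,0,1],[0.0313,0.363,0,0,0,0,1],[0.0313,0.363,0,0,0,0,1],[0.016,0.18,0,0,0,0,1],[0,0,0,0,0,0,1],[0,0,0,0,0,0,1],[0,0,0,0,0,0,1],[0,0,0,0,0,0,1]]]'
python3 - <<'E'
from h import *
w=('wrist',shot('wrist'));p=arm.sense()['position']
print(fit('cup_white',[w],(p[0],p[1],p[2]-.104,0),[0,1],150))
print('sq',fit('square_prop',[w],(.5724,-.139,.012,.062),[0,1],150))
print('vase',fit('vase',[w],(.6666,-.0224,.036,0),[0,1],150))
need([.6553,-.1339,.12])
E
```

```text
t: 40.65
position: [0.6545, -0.1321, 0.2896]
tcp_rot: [-3.139, -0.094, 0.002]
contact_force: [-0.2, 0.2, -1.8]
grip_width: 0.0543
finger_force: 63.9
(array([ 0.6517117 , -0.13200479,  0.18589864,  0.        ]), np.float64(0.9094222946389098), 1)
square_prop wrist none
sq None
vase (array([ 0.66529684, -0.02082843,  0.036     ,  0.        ]), np.float64(0.9429248157474158), 1)
t 40.9 pos [ 0.6547 -0.1326  0.2905] psi 0.060 tilt 0.0001 turn 0.0000 (0.0 rows) shift [0.005 0.014 1.705] rows>=4.2 tilt corr (tool) [ 1.e-05  0.e+00 -0.e+00] w 0.0550 F [ 0.1  0.2 -2.1]
```

```bash
python3 -m pendant '[[[0.02,0.014,0.3,0,0,0,1],[0,0,0.4,0,0,0,1],[0,0,0.4,0,0,0,1],[0,0,0.3,0,0,0,1],[0,0,0.18,0,0,0,1],[0,0,0.08,0,0,0,1],[0,0,0.04,0,0,0,1],[0,0,0,0,0,0,1],[0,0,0,0,0,0,1]]]'
python3 -m pendant '[[[0,0,0.02,0,0,0,1],[0,0,0.02,0,0,0,1],[0,0,0,0,0,0,1],[0,0,0,0,0,0,1]]]'
```

```text
t: 41.6
position: [0.658, -0.1352, 0.1226]
tcp_rot: [3.139, 0.092, 0.005]
contact_force: [-0.1, 0.3, -1.3]
grip_width: 0.0543
finger_force: 63.9
t: 41.93
position: [0.657, -0.135, 0.117]
tcp_rot: [3.14, 0.091, 0.001]
contact_force: [-0.1, 0.2, -2.3]
grip_width: 0.055
finger_force: 63.9
```

```bash
python3 -m pendant '[[[0,0,0.015,0,0,0,1],[0,0,0.01,0,0,0,1],[0,0,0,0,0,0,1]]]'
python3 -m pendant '[[[0,0,0,0,0,0,-0.6],[0,0,0,0,0,0,-0.6],[0,0,0,0,0,0,-0.6],[0,0,0,0,0,0,-0.6],[0,0,0,0,0,0,-0.6],[0,0,0,0,0,0,-0.6],[0,0,-0.2,0,0,0,-0.6],[0,0,-0.4,0,0,0,-0.6],[0,0,-0.4,0,0,0,-0.6],[0,0,-0.4,0,0,0,-0.6],[0,0,-0.3,0,0,0,-0.6],[0,0,0,0,0,0,-1],[0,0,0,0,0,0,-1],[0,0,0,0,0,0,-1]]]'
python3 - <<'E'
from h import *
np.set_printoptions(precision=4,suppress=True)
w=('wrist',shot('wrist','wrist11.png'))
print(fit('cup_white',[w],(.656,-.134,.012,0),[0,1],150))
print('sq',fit('square_prop',[w],(.5724,-.139,.012,.062),[0,1],150))
print('vase',fit('vase',[w],(.6666,-.0224,.036,0),[0,1],150))
need([.42,-.2,.3],.062)
E
```

```text
t: 42.18
position: [0.6573, -0.1351, 0.1165]
tcp_rot: [3.14, 0.092, 0.0]
contact_force: [-5.2, 1.7, 8.8]
grip_width: 0.0546
finger_force: 65.2
t: 43.35
position: [0.6565, -0.1349, 0.2832]
tcp_rot: [-3.14, -0.091, 0.001]
contact_force: [-0.2, 0.1, -0.4]
grip_width: 0.0857
finger_force: 0.0
(array([ 0.6543, -0.1355,  0.012 ,  0.    ]), np.float64(0.9650172170167232), 1)
sq (array([ 0.5725, -0.1392,  0.012 ,  0.062 ]), np.float64(0.9395040675407453), 1)
vase (array([ 0.6648, -0.0202,  0.036 ,  0.    ]), np.float64(0.9424529352790465), 1)
t 43.5 pos [ 0.6561 -0.1348  0.2813] psi 0.058 tilt 0.0040 turn -0.0006 (0.0 rows) shift [-2.396  0.505 -0.187] rows>=6.0 tilt corr (tool) [ 0.0002 -0.0006 -0.    ] w 0.0857 F [-0.   0.2 -0.4]
```

View pics/wrist11.png

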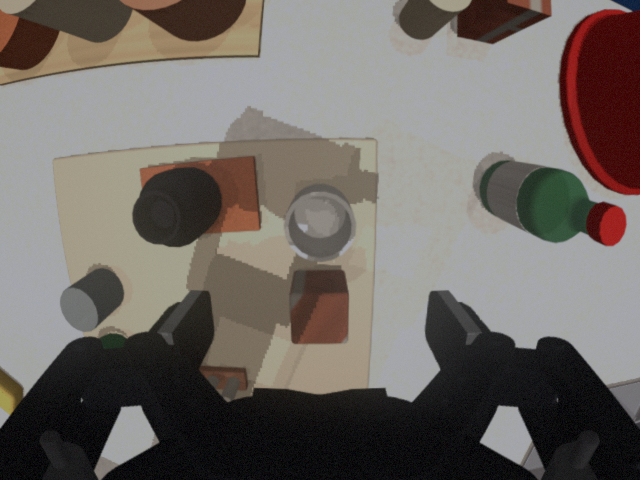

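White stands behind the square prop: cup (320,222), prop (320,305). Retreat and check everything.

```bash
python3 -m pendant '[[[-0.3,0.25,-0.03,0,0,0,-1],[-0.3,0.25,-0.03,0,0,0,-1],[-0.3,0.25,-0.03,0,0,0,-1],[-0.3,0.25,-0.03,0,0,0,-1],[-0.3,0.25,-0.03,0,0,0,-1],[-0.3,0.25,-0.03,0,0,0,-1],[-0.3,0.25,-0.03,0,0,0,-1],[-0.3,0.25,-0.03,0,0,0,-1],[-0.3,0.25,0,0,0,0,-1],[0,0.3,0,0,0,0,-1],[0,0.3,0,0,0,0,-1],[0,0,0,0,0,0,-1],[0,0,0,0,0,0,-1],[0,0,0,0,0,0,-1]]]'
python3 - <<'E'
from h import *
np.set_printoptions(precision=4,suppress=True)
t=('top',shot('top','top12.png'));c=('scene',shot('scene','scene12.png'))
for n,x in (('cup_green',(.4746,.0962,.012,0)),('cup_white',(.6543,-.1355,.012,0)),('planter',(.5366,.4256,.012,0)),('vase',(.666,-.0224,.036,0)),('square_prop',(.5725,-.139,.012,.062)),('round_prop',(.5568,.1,.012,.062)),('tile',(.666,-.024,.026,.116))):
    for v in (t,c): print(n,v[0],fit(n,[v],x,[0,1],150))
cv2.imwrite('pics/both12.png',np.vstack([np.hstack([x[1]['pixels'][:,:,::-1][:, :] for x in (t,c)])])[60:400])
x=np.vstack([t[1]['pixels'][120:320,90:490],c[1]['pixels'][170:370,180:580]])[:,:,::-1];cv2.imwrite('pics/both12.png',cv2.resize(x,None,fx=1.5,fy=1.5))
E
```

```text
t: 44.72
position: [0.4037, -0.4347, 0.3067]
tcp_rot: [-3.138, -0.091, 0.002]
contact_force: [0.5, 0.2, -0.9]
grip_width: 0.0853
finger_force: 0.0
cup_green top (array([0.4767, 0.0933, 0.012 , 0.    ]), np.float64(0.9132239773187525), 1)
cup_green scene (array([0.4594, 0.0984, 0.012 , 0.    ]), np.float64(0.7125714285714285), 1)
cup_white top (array([ 0.6562, -0.139 ,  0.012 ,  0.    ]), np.float64(0.9428319364799295), 1)
cup_white scene (array([ 0.6528, -0.1344,  0.012 ,  0.    ]), np.float64(0.92950781432237), 1)
planter top (array([0.5359, 0.4229, 0.012 , 0.    ]), np.float64(0.9058778120864579), 1)
planter scene (array([0.5366, 0.4256, 0.012 , 0.    ]), np.float64(0.0), 1)
vase top (array([ 0.6674, -0.0247,  0.036 ,  0.    ]), np.float64(0.9378484066894084), 1)
vase scene (array([ 0.664 , -0.0204,  0.036 ,  0.    ]), np.float64(0.9400401726569512), 1)
square_prop top (array([ 0.573 , -0.1417,  0.012 ,  0.062 ]), np.float64(0.9481058640373637), 1)
square_prop scene (array([ 0.5714, -0.1373,  0.012 ,  0.062 ]), np.float64(0.7361329558561392), 1)
round_prop top (array([0.5567, 0.0971, 0.012 , 0.062 ]), np.float64(0.9362645261770696), 1)
round_prop scene (array([0.5567, 0.1033, 0.012 , 0.062 ]), np.float64(0.9224172317510969), 1)
tile top (array([ 0.6654, -0.0272,  0.026 ,  0.116 ]), np.float64(0.5640210788849109), 1)
tile scene (array([ 0.668 , -0.0215,  0.026 ,  0.116 ]), np.float64(0.6332551338496641), 1)
```

View pics/both12.png

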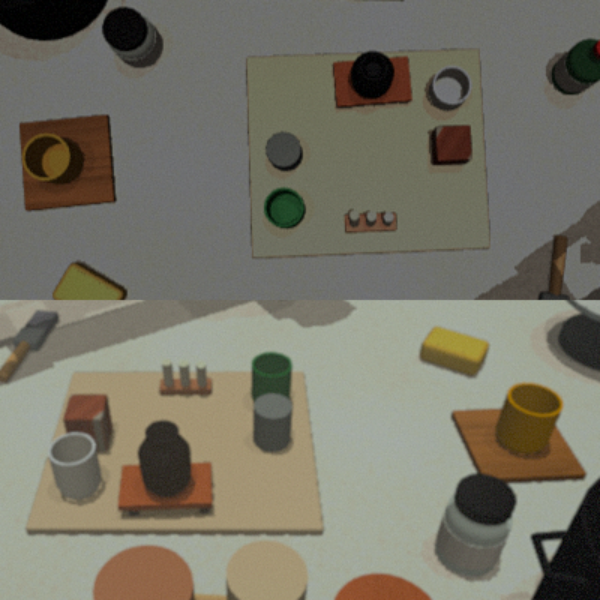

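Both views show everything upright and in place: the vase on the level tile, white behind the square prop, green before the round prop and the planter on the board. No cup is displaced.

```bash
python3 -c "
from plant import arm
print(arm.sign_off())"
```

```text
the job is handed in; nothing more can be done
None
```

I handed the job in at about 45 s of the 210 s allowed, and the last camera check showed every piece upright and in place; `sign_off()` returned no verdict, so I don't know the judged result. The red and blue cups were not in the scene.

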